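Build the gift-tin pyramid on the stall

TASK

Finish the pyramid of gift tins on the wooden block: lay the two pink tins side by side in the two hollows of the teal row, then lay the gold tin in the hollow between the pink ones, all lying the same way as the teal tins with their ends flush. Set each tin down gently without dropping it or letting it roll away, and leave the teal row and all the other things on the table where they are.

Things in the scene. Friction and masses are not known exactly. Their poses are not given: they have to be found in the camera images.
- block: Fixed wooden board 100 (x) by 190 (y) by 15 mm thick, origin mid-underside, z up. Three teal tins lie on it in a row along y, axes along x, 54 mm from axis to axis, between 6 mm high chocks that stop them rolling apart. Nothing stands at their ends or above. A tin saddled on two neighbours lies 42 mm higher than they do.
- teal_left_center (a point): Teal tin lying on its side: a closed cylinder 50 mm across, 62 mm long, 0.12 kg. The point is its middle (on the axis, 25 mm up); x runs along its axis. It starts in the bottom row on the block, loose between the chocks, at y = +54 mm of the block, its middle 40 mm above the table.
- teal_mid_center (a point): Teal tin lying on its side: a closed cylinder 50 mm across, 62 mm long, 0.12 kg. The point is its middle (on the axis, 25 mm up); x runs along its axis. It starts in the bottom row on the block, loose between the chocks, at y = 0 of the block, its middle 40 mm above the table.
- teal_right_center (a point): Teal tin lying on its side: a closed cylinder 50 mm across, 62 mm long, 0.12 kg. The point is its middle (on the axis, 25 mm up); x runs along its axis. It starts in the bottom row on the block, loose between the chocks, at y = -54 mm of the block, its middle 40 mm above the table.
- pink_a_center (a point): First of two alike: pink tin lying on its side: a closed cylinder 50 mm across, 62 mm long, 0.12 kg. The point is its middle (on the axis, 25 mm up); x runs along its axis. It starts loose on the table, with at least 25 mm free beyond each end. Its curved side cannot be held while it is set next to another tin (4 mm gap), its flat ends can.
- pink_b_center (a point): Second of the two: pink tin lying on its side: a closed cylinder 50 mm across, 62 mm long, 0.12 kg. The point is its middle (on the axis, 25 mm up); x runs along its axis. It starts loose on the table, like the first.
- gold_center (a point): Gold tin lying on its side: a closed cylinder 50 mm across, 62 mm long, 0.12 kg. The point is its middle (on the axis, 25 mm up); x runs along its axis. It starts loose on the table, like the pink ones; it is the one for the top.
- seat_left (a point): Point fixed to the block: where the middle of a tin lies when it is saddled on the left and middle teal tins: y = +27 mm, 82 mm above the table. Axes as the block's.
- seat_right (a point): Point fixed to the block: where the middle of a tin lies when it is saddled on the middle and right teal tins: y = -27 mm, 82 mm above the table. Axes as the block's.
- seat_top (a point): Point fixed to the block: where the middle of a tin lies when it is saddled on the two middle-layer tins: y = 0, 124 mm above the table. Axes as the block's.
- stand_l_base (a point): Tall blue-earring stand, bystander between the block and the tins' places on its left (+y). Loose, easily tipped: black cone foot 48 mm across, thin post, crossbar 60 mm long at the top, 240 mm tall. The point is the middle of the foot's underside.
- stand_r_base (a point): Tall orange-earring stand, bystander between the block and the tins' places on its right (-y). Loose, easily tipped: black cone foot 48 mm across, thin post, crossbar 60 mm long at the top, 240 mm tall. The point is the middle of the foot's underside.
- stand_far_base (a point): Short lime-earring stand, bystander beyond the block. Loose, easily tipped: black cone foot 48 mm across, thin post, crossbar 60 mm long at the top, 143 mm tall. The point is the middle of the foot's underside.
- jar: Amber jar with a brass cap, bystander, loose, 42 mm across and 65 mm tall; origin at the middle of its underside.
- ring_box: Navy gift box with a white ribbon, bystander, loose, 56 mm square and 51 mm tall; it stands in one of the four places where the tins lie; origin at the middle of its underside.
- wood_cube: Pale wooden cube, bystander, loose, 70 mm; origin at the middle of its underside.
- tape_roll: Brown roll of tape lying flat, bystander, loose, 84 mm across, 25 mm tall; origin at the middle of its underside.
- bead_bowl: White bowl, bystander, loose, 90 mm across, 35 mm tall; origin at the middle of its underside.
Things that resemble listed ones, but are neither listed nor needed, are in the scene too. What is shaped like the part that bears pink_b_center but green or purple is not meant. What is shaped like the part that bears gold_center but purple is not meant.

How it is judged:
On the way, in this order (a step that is already met when the one before it is completed fails the run):
1. one pink tin is saddled in a hollow of the teal row and let go (((distance between pink_a_center and seat_left below 0.012 m and angle between the x axis of pink_a_center and the x axis of block, either way round below 0.2 rad and contact force between the fingers and pink_a below 0.3 N) or (distance between pink_a_center and seat_right below 0.012 m and angle between the x axis of pink_a_center and the x axis of block, either way round below 0.2 rad and contact force between the fingers and pink_a below 0.3 N) or (distance between pink_b_center and seat_left below 0.012 m and angle between the x axis of pink_b_center and the x axis of block, either way round below 0.2 rad and contact force between the fingers and pink_b below 0.3 N) or (distance between pink_b_center and seat_right below 0.012 m and angle between the x axis of pink_b_center and the x axis of block, either way round below 0.2 rad and contact force between the fingers and pink_b below 0.3 N))), for 0.2 s.
2. both pink tins are saddled in the two hollows of the teal row and let go ((((distance between pink_a_center and seat_left below 0.012 m and angle between the x axis of pink_a_center and the x axis of block, either way round below 0.2 rad and contact force between the fingers and pink_a below 0.3 N) and (distance between pink_b_center and seat_right below 0.012 m and angle between the x axis of pink_b_center and the x axis of block, either way round below 0.2 rad and contact force between the fingers and pink_b below 0.3 N)) or ((distance between pink_a_center and seat_right below 0.012 m and angle between the x axis of pink_a_center and the x axis of block, either way round below 0.2 rad and contact force between the fingers and pink_a below 0.3 N) and (distance between pink_b_center and seat_left below 0.012 m and angle between the x axis of pink_b_center and the x axis of block, either way round below 0.2 rad and contact force between the fingers and pink_b below 0.3 N)))), for 0.2 s.
3. the gold tin is saddled on the two pink tins and let go (distance between gold_center and seat_top below 0.012 m and angle between the x axis of gold_center and the x axis of block, either way round below 0.2 rad and contact force between the fingers and gold below 0.3 N), for 0.2 s.
At the end, for the whole second after the job is handed in: One pink tin lies in each hollow of the teal row and the gold tin on the two pink ones, each with its middle within 12 mm of its seat and its axis within 0.2 rad of the teal tins' direction, at rest and let go; each teal tin is within 12 mm of where it started (all of step 3 and (((distance between pink_a_center and seat_left below 0.012 m and angle between the x axis of pink_a_center and the x axis of block, either way round below 0.2 rad and contact force between the fingers and pink_a below 0.3 N) and (distance between pink_b_center and seat_right below 0.012 m and angle between the x axis of pink_b_center and the x axis of block, either way round below 0.2 rad and contact force between the fingers and pink_b below 0.3 N)) or ((distance between pink_a_center and seat_right below 0.012 m and angle between the x axis of pink_a_center and the x axis of block, either way round below 0.2 rad and contact force between the fingers and pink_a below 0.3 N) and (distance between pink_b_center and seat_left below 0.012 m and angle between the x axis of pink_b_center and the x axis of block, either way round below 0.2 rad and contact force between the fingers and pink_b below 0.3 N))) and distance of each of teal_left_center, teal_mid_center, teal_right_center from where it was at the start of the episode below 0.012 m and linear speed of each of pink_a, pink_b, gold below 0.03 m/s); the robot touches nothing.
It fails at once if an earring stand is tipped over or shoved more than 25 mm (distance of any of stand_l_base, stand_r_base, stand_far_base from where it was at the start of the episode above 0.025 m or angle between any of stand_l_base, stand_r_base, stand_far_base's own z axis and vertical above 0.35 rad).
It fails at once if the jar, gift box, wooden cube, tape roll or bowl is tipped over or shoved more than 25 mm (distance of any of jar, ring_box, wood_cube, tape_roll, bead_bowl from where it was at the start of the episode above 0.025 m or angle between any of jar, ring_box, wood_cube, tape_roll, bead_bowl's own z axis and vertical above 0.35 rad).
It fails at once if a teal tin is moved more than 12 mm from its place in the bottom row (distance of any of teal_left_center, teal_mid_center, teal_right_center from where it was at the start of the episode above 0.012 m).
It fails at once if a pink or gold tin is dropped, thrown or sent rolling: faster than 0.5 m/s with no finger on it ((linear speed of pink_a above 0.5 m/s and contact force between the fingers and pink_a below 0.05 N) or (linear speed of pink_b above 0.5 m/s and contact force between the fingers and pink_b below 0.05 N) or (linear speed of gold above 0.5 m/s and contact force between the fingers and gold below 0.05 N)).
It also fails if it takes over 70 s, if anything falls off the work surface, if the arm or the gripper's body presses on something with over 40 N, if the wrist force passes 120 N, or if a joint passes its speed limit or range.

ROBOT

A 6-joint arm with a two-finger parallel gripper is mounted at the origin on the work surface. World frame = base frame: x ahead of the robot, y to its left, z up, the work surface at z = 0. Lengths are in m, angles in rad, forces in N, time in s.
With the tool pointing down it reaches from about 0.4 to 0.925 m from the base axis. Payload 3.4 kg.
Tool frame: the origin (TCP) lies at the very end of the fingers, on their centre line; the grasp point (between the pads) lies 19 mm behind it; z points along the fingers, y is the line along which they close (so a half turn about z gives the same grasp; the last joint's range is limited). The gripper opens to 85 mm and grips with 20 to 120 N. Pads are 22 mm wide; open, the fingers measure 114 mm over their backs; the gripper's body (76 mm by 85 mm) begins 54 mm behind the grasp point. The pads swing forward as they close: fully open they stand 13 mm farther back than shut.
Start: joints at [1.127, 0.307, 1.506, -0, 1.328, -0.073], TCP at [0.208, 0.536, 0.231] pointing down, gripper open.
Joint ranges: [-3.12, 3.12], [-1.05, 2.28], [0.14, 2.33], [-1.42, 4.57], [0.1, 2.73], [-2.68, 2.68]. Speed limits (rad/s): [2.57, 2.57, 3.14, 3.14, 3.14, 3.14].

INTERFACE

Orientations are given as a 3x3 rotation matrix whose columns are the frame's x, y, z axes.
In Python, from station import ctrl, get_image, camera_params gives the robot as it stands.
- The arm moves only by the tool apply_moves, never from a script. Its arguments are lists of equal length, an entry for each row: "slide": the shift along the tool's x, y, z in cm, a list of three; "yaw": the turn about the tool's z in rad. A call has 1 to 5 rows; each row is the pose to reach, as a shift and turn from the pose commanded when the call began, along the tool's axes at that moment; what a row does not reach only later rows make up. A row lasts 1/8 s, in which the tool goes at most 62.5 mm and 10.7 degrees, less where a joint would pass 70% of its speed; a pose out of reach is approached as far as the arm can. A call with a gripper value outside its range is refused whole. "claw" is the opening in per cent of the stroke, from 0 (shut) to 100 (fully open), set as the call begins (left out, the last holds). The fingers move at their own pace and stop on an object; "newtons" is the grip in N (left out, the last holds). Time passes only in rows, so rows that repeat a pose let the fingers close. It gives the time, the measured TCP pose, the force, the opening and the grip force at its end, in the units of the state.
- ctrl.observe(): the state, without advancing time (a new reading comes with each control period).
- get_image(name): name is "scene" or "top"; returns the picture (384x512x3 uint8, red, green, blue); there is no depth.
- camera_params(name): a dict with "mtx" (3x3 intrinsics, pixels), "k1" (the pictures are not rectified: a ray, as slopes to the right and down, at radius r is drawn at 1 + k1 r^2 times it, then the intrinsics apply), "pose" (4x4, takes a point from camera to world coordinates). Camera axes: x right, y down, z forward; pixel columns grow to the right and rows downward; lengths in m; the calibration is good to about 2 mm. A picture is of the moment at which its call begins. camera_params takes no time and is no camera call.
- ctrl.finish_job(): hands the job in; it is judged then, once.
The state is a dict: "clock": time; "qpos": joint angles; "qvel": joint speeds; "tau": joint torques, N m; "tcp_pos": TCP position; "tcp_rot": TCP orientation; "contact_force": force on the tool from outside, world axes, zero at the start; "torque": the same for the moment, N m; "width": opening from 0.0 (shut) to 1.0 (fully open); "finger_force": force on a finger pad.
Only numpy, scipy, OpenCV 4.12 (cv2) and the standard library are available. Lean on these libraries where they do the work, as an engineer would, in place of code of your own. Each camera call takes 0.05 s, during which the arm holds its last target. There are 200 camera calls.

## Working session

There is one attempt and no reset: what is moved stays moved. The work goes in short steps, Python scripts to look and compute and a tool call to move; the robot and the scene stay as the last step left them, time stands still between calls to the robot, and variables do not carry over. Pictures are saved under pics/ and viewed, at most 13 in all, crops included, and the job is handed in when it is done.

Besides the shell and the picture viewer there is one more tool, called after "Emit:" as name(argument=value, ...), one argument or row to a line, values as JSON. apply_moves: Moves the arm, as the interface text tells. Its arguments: {"type":"object","properties":{"slide":{"type":"array"},"yaw":{"type":"array"},"claw":{"type":"number"},"newtons":{"type":"number"}},"required":["slide","yaw"]}

```bash
mkdir -p pics; python3 - <<'E'
from station import ctrl,get_image,camera_params
import cv2,numpy as np
np.set_printoptions(precision=4,suppress=True)
for n in("scene","top"):
    im=get_image(n); cv2.imwrite(f"pics/{n}0.png",im[...,::-1]); p=camera_params(n); print(n,p["mtx"],p["k1"],p["pose"])
s=ctrl.observe(); print(s)
E
```

```text
scene [[449.3251   0.     256.8838]
 [  0.     449.3251 183.7035]
 [  0.       0.       1.    ]] -0.08838747482723446 [[-0.4848  0.5238 -0.7004  1.5524]
 [ 0.8746  0.29   -0.3886  0.5136]
 [-0.0004 -0.801  -0.5987  0.927 ]
 [ 0.      0.      0.      1.    ]]
top [[412.2604   0.     259.1347]
 [  0.     412.2604 192.0801]
 [  0.       0.       1.    ]] -0.011000666534106461 [[ 0.0218 -0.985   0.171   0.3227]
 [-0.9997 -0.0226 -0.0031 -0.0095]
 [ 0.0069 -0.1709 -0.9853  1.6415]
 [ 0.      0.      0.      1.    ]]
{'clock': 0.1, 'qpos': array([ 1.1265,  0.3075,  1.5076, -0.    ,  1.3284, -0.0735]), 'qvel': array([-0.0003, -0.0019, -0.0029, -0.0002,  0.0007, -0.0018]), 'tau': array([ -0.0004, -45.8533, -25.2607,  -0.0001,   0.0057,   0.    ]), 'tcp_pos': array([0.2081, 0.5353, 0.2305]), 'tcp_rot': array([[-0.932 ,  0.3624, -0.0008],
       [ 0.3624,  0.932 , -0.0017],
       [ 0.0001, -0.0019, -1.    ]]), 'contact_force': array([-0.0525,  0.2106,  0.2444]), 'torque': array([ 0.015 , -0.0151,  0.013 ]), 'finger_force': 0.0, 'width': 1.0002441076880368}
```

View pics/top0.png

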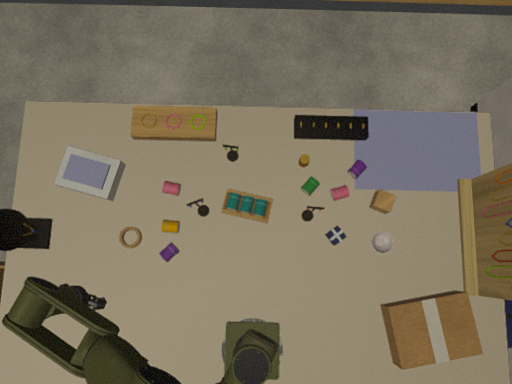

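View pics/scene0.png

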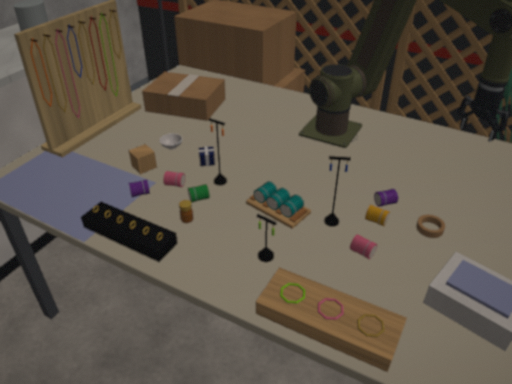

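The top view shows pink tins at (172,188) and (340,193) and the gold tin at (171,226). The teal row is at (247,205). The tall stands are at (204,211) and (308,215), the short one at (232,156), and the arm is lower left. The green and purple tins are decoys.

```bash
cat > h.py <<'E'
from station import ctrl,get_image,camera_params
import cv2,numpy as np
np.set_printoptions(precision=4,suppress=True)
P={n:camera_params(n) for n in("scene","top")}
def rays(n,uv):
    p=P[n]; d=np.array([p["k1"],0,0,0,0.])
    x=cv2.undistortPoints(np.float64(uv).reshape(-1,1,2),p["mtx"],d)[:,0]
    R=p["pose"][:3,:3]; return p["pose"][:3,3],np.c_[x,np.ones(len(x))]@R.T
def onplane(n,uv,z):
    o,d=rays(n,uv); return o+d*((z-o[2])/d[:,2])[:,None]
def tri(uvs,uvt):
    A=np.zeros((3,3));b=np.zeros(3)
    for n,uv in(("scene",uvs),("top",uvt)):
        o,d=rays(n,[uv]); d=d[0]/np.linalg.norm(d[0]); M=np.eye(3)-np.outer(d,d); A+=M;b+=M@o
    return np.linalg.solve(A,b)
def proj(n,X):
    p=P[n]; T=np.linalg.inv(p["pose"]); return cv2.projectPoints(np.float64(X).reshape(-1,1,3),cv2.Rodrigues(T[:3,:3])[0],T[:3,3],p["mtx"],np.array([p["k1"],0,0,0,0.]))[0][:,0]
HUE={"pink":(165,179),"gold":(17,28),"teal":(80,95)}
def blobs(n,im,c,amin=40,S=4,smin=110,vmin=60):
    big=cv2.resize(im,None,fx=S,fy=S,interpolation=cv2.INTER_CUBIC)
    h=cv2.cvtColor(big,cv2.COLOR_RGB2HSV); lo,hi=HUE[c]
    m=cv2.inRange(h,(lo,smin,vmin),(hi,255,255))
    m=cv2.morphologyEx(m,cv2.MORPH_OPEN,np.ones((5,5)));m=cv2.morphologyEx(m,cv2.MORPH_CLOSE,np.ones((9,9)))
    out=[]
    for k in cv2.findContours(m,cv2.RETR_EXTERNAL,cv2.CHAIN_APPROX_NONE)[0]:
        a=cv2.contourArea(k)/S/S
        if a>amin:
            M=cv2.moments(k); f=lambda q:(np.float64(q)+.5)/S-.5
            out.append((a,f([M["m10"]/M["m00"],M["m01"]/M["m00"]]),f(k[:,0])))
    return out
E
cat > m.py <<'E'
from h import *
for n in("top","scene"):
    im=get_image(n)
    for c in HUE:
        for a,uv,k in blobs(n,im,c):
            z=.04 if c=="teal" else .027
            X=onplane(n,[uv],z)[0]; Q=onplane(n,k,z)[:,:2]
            r=cv2.minAreaRect((Q*1000).astype(np.float32))
            print(n,c,round(a),uv,X,"rect",np.round(r[0],1),np.round(r[1],1),round(r[2],1))
E
python3 m.py
```

```text
top pink 146 [340.376  192.2765] [ 0.6096 -0.338   0.027 ] rect [ 609.8 -337. ] [44.2 62.7] 16.7
top pink 151 [170.4076 187.6841] [0.6126 0.3387 0.027 ] rect [612.6 338.4] [63.9 43.8] 79.6
top gold 2100 [411.159  334.8299] [ 0.0702 -0.5993  0.027 ] rect [  74.1 -597.9] [235.2 132.9] 11.3
top gold 85 [128.9869 237.0475] [0.4135 0.4887 0.027 ] rect [414.8 487.8] [78.7 76.3] 1.2
top gold 192 [169.564  226.0601] [0.4599 0.3331 0.027 ] rect [460.1 332.7] [67.8 48.4] 86.5
top gold 194 [244.1712 214.9564] [0.5102 0.0423 0.027 ] rect [511.   41.4] [185.5  20.6] 78.0
top gold 330 [383.7208 200.9797] [ 0.5785 -0.5101  0.027 ] rect [ 579.3 -509.5] [78.3 85.1] 61.0
top gold 109 [248.7382 194.7484] [0.5913 0.0265 0.027 ] rect [589.2  24.8] [185.5  19. ] 79.4
top gold 7957 [479.1452 256.873 ] [ 0.3665 -0.8772  0.027 ] rect [ 367.2 -857.1] [293.5 781.6] 85.3
top gold 77 [304.3686 158.8837] [ 0.7431 -0.1941  0.027 ] rect [ 743.4 -193.9] [39.2 42.2] 70.2
top gold 2681 [173.599  122.5335] [0.8837 0.3417 0.027 ] rect [882.4 342.1] [346.2 143.3] 89.9
top gold 486 [451.3706   1.4293] [ 1.4656 -0.8341  0.
[... 600 characters left out ...]
71.6] 21.0
scene gold 91 [291.8739 287.4443] [0.845  0.2236 0.027 ] rect [852.7 223.3] [57.9 78.1] 49.8
scene gold 299 [376.2317 214.2391] [0.4588 0.3279 0.027 ] rect [458.6 327.5] [79.9 66.3] 1.0
scene gold 109 [185.0931 205.2957] [ 0.7085 -0.2134  0.027 ] rect [ 709. -214.] [56.1 36.4] 35.7
scene gold 870 [54.228  72.7755] [ 0.1681 -1.4564  0.027 ] rect [   95.8 -1562.7] [1246.3   71.6] 54.5
scene gold 615 [86.3394 52.18  ] [-0.1248 -1.5281  0.027 ] rect [ -195.7 -1615.7] [1189.5   68.6] 50.3
scene gold 432 [114.2676  33.709 ] [-0.441  -1.6142  0.027 ] rect [ -501.6 -1683.5] [1091.9   72. ] 46.9
scene teal 555 [281.2297 196.5341] [0.5368 0.0386 0.04  ] rect [538.1  35.2] [161.   79.4] 77.6
```

```bash
cat > go.py <<'E'
# go.py x y z heading_deg : total slide (cm, tool axes) and yaw (rad) to the target
import sys
from h import *
def go(x,y,z,hd):
    s=ctrl.observe(); R=s["tcp_rot"]; d=(np.array([x,y,z])-s["tcp_pos"])*100
    h=np.arctan2(R[1,1],R[0,1]); w=(h-np.radians(hd)+np.pi)%(2*np.pi)-np.pi
    print("clock",round(s["clock"],2),"tcp",s["tcp_pos"],"head",round(np.degrees(h),1),"F",s["contact_force"],"w",round(s["width"],3),"ff",round(float(s["finger_force"]),1))
    print("slide",np.round(R.T@d,2),"yaw",round(w,3))
if __name__=="__main__": go(*map(float,sys.argv[1:5]))
E
python3 - <<'E'
from h import *
im={n:get_image(n) for n in P}
bs={n:{c:blobs(n,im[n],c) for c in HUE} for n in P}
for n in("pink","gold"):
  for a in bs["top"][n]:
    for b in bs["scene"][n]:
      X=tri(b[1],a[1])
      e=np.linalg.norm(proj("top",X)-a[1])
      if e<1.5 and 0<X[2]<.07 and X[0]<.7: print(n,X,e)
t=bs["top"]["teal"]; print("teal",tri(bs["scene"]["teal"][0][1],np.mean([b[1] for b in t],0)))
for n,uv in(("l",(204,211)),("r",(308,215)),("far",(232,156))): print(n,onplane("top",[uv],.01))
for n,uv in(("l",(332,219)),("r",(220,180)),("far",(266,255))): print(n,onplane("scene",[uv],.01))
E
python3 go.py .6115 .3365 .231 79.6
```

```text
pink [ 0.6105 -0.3391  0.0263] 0.3108045119419844
pink [0.613  0.3351 0.031 ] 0.8006774562458313
gold [0.4604 0.3304 0.0292] 0.5925464079114178
teal [0.5499 0.0391 0.0498]
l [[0.5244 0.2032 0.01  ]]
r [[ 0.5178 -0.2112  0.01  ]]
far [[0.7526 0.0993 0.01  ]]
l [[0.5266 0.2101 0.01  ]]
r [[ 0.5226 -0.2032  0.01  ]]
far [[0.7606 0.1036 0.01  ]]
clock 0.3 tcp [0.2083 0.5357 0.231 ] head 68.8 F [-0.1827  0.4662 -0.7494] w 1.0 ff 0.0
slide [-44.8   -3.96  -0.  ] yaw -0.189
```

Emit:
apply_moves(
  slide=[
    [-5.6,-0.5,0],
    [-11.2,-1.0,0],
    [-16.8,-1.5,0],
    [-22.4,-2.0,0],
    [-28,-2.5,0],
  ],
  yaw=[0,0,0,-0.08,-0.189],
)

```text
clock: 0.92
tcp_pos: [0.4618, 0.4103, 0.2313]
tcp_rot: [[-0.984, 0.177, 0.0], [0.177, 0.984, 0.0], [-0.0, 0.0, -1.0]]
contact_force: [0.1, 0.1, -0.8]
width: 0.997
finger_force: 0.0
```

```bash
python3 go.py .612 .336 .1 79.6
```

```text
clock 0.93 tcp [0.4618 0.4103 0.2313] head 79.8 F [ 0.1253  0.0714 -0.7993] w 0.997 ff 0.0
slide [-16.1   -4.65  13.13] yaw 0.003
```

Emit:
apply_moves(
  slide=[
    [-5.4,-1.5,0],
    [-10.8,-3.1,0],
    [-16.1,-4.65,2],
    [-16.1,-4.65,7.5],
    [-16.1,-4.65,13],
  ],
  yaw=[0,0,0,0,0],
)

```text
clock: 1.55
tcp_pos: [0.6117, 0.3356, 0.1002]
tcp_rot: [[-0.983, 0.183, 0.002], [0.183, 0.983, 0.001], [-0.001, 0.001, -1.0]]
contact_force: [0.3, 1.0, 0.1]
width: 0.997
finger_force: 0.0
```

```bash
python3 go.py .612 .336 .01 79.6; python3 -c "
from h import *
t=get_image('top')[140:240,120:240];s=get_image('scene')[150:300,290:450]
a=cv2.resize(t,(720,600),interpolation=cv2.INTER_CUBIC);b=cv2.resize(s,(640,600),interpolation=cv2.INTER_CUBIC)
cv2.imwrite('pics/c1.png',cv2.resize(np.hstack([a,b])[...,::-1],(800,353)))"
```

```text
clock 1.55 tcp [0.6117 0.3356 0.1002] head 79.5 F [0.3378 1.0298 0.111 ] w 0.997 ff 0.0
slide [-0.01  0.03  9.02] yaw -0.002
```

View pics/c1.png

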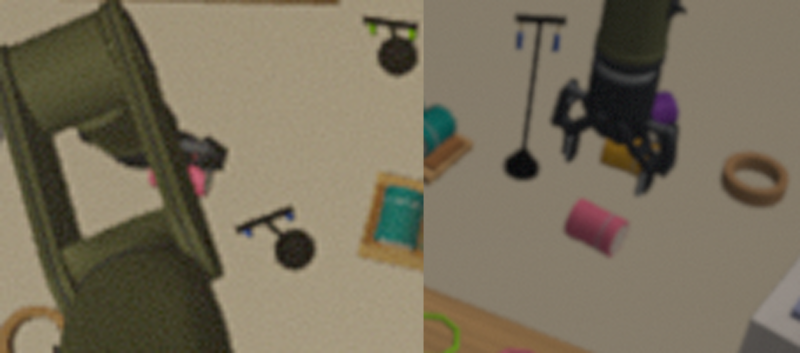

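The gripper stands squarely over the left pink tin (crop about (597,225)), one finger beyond each end, clear of the blue stand. I'll descend and grip.

Emit:
apply_moves(
  slide=[
    [0,0,4.5],
    [0,0,8],
    [0,0,9],
    [0,0,9],
  ],
  yaw=[0,0,0,0],
)

```text
clock: 2.15
tcp_pos: [0.6109, 0.3369, 0.0125]
tcp_rot: [[-0.984, 0.181, 0.001], [0.181, 0.984, 0.001], [-0.001, 0.001, -1.0]]
contact_force: [1.1, -0.3, -0.3]
width: 0.996
finger_force: 0.0
```

Emit:
apply_moves(
  slide=[
    [0,0,0],
    [0,0,0],
    [0,0,0],
    [0,0,0],
    [0,0,0],
  ],
  yaw=[0,0,0,0,0],
  claw=50,
  newtons=30,
)

```text
clock: 2.78
tcp_pos: [0.6119, 0.3371, 0.0138]
tcp_rot: [[-0.984, 0.181, 0.004], [0.181, 0.984, 0.002], [-0.004, 0.003, -1.0]]
contact_force: [-0.5, 0.5, 6.6]
width: 0.724
finger_force: 32.9
```

```bash
python3 go.py .612 .336 .01 79.6
```

```text
clock 2.77 tcp [0.6119 0.3371 0.0138] head 79.6 F [-0.4913  0.5112  6.5756] w 0.724 ff 32.9
slide [-0.03 -0.11  0.38] yaw -0.0
```

Emit:
apply_moves(
  slide=[
    [0,0,-3],
    [0,0,-8.5],
    [0,0,-14.5],
    [0,0,-20.5],
    [0,0,-26.5],
  ],
  yaw=[0,0,0,0,0],
)

```text
clock: 3.4
tcp_pos: [0.6096, 0.336, 0.2785]
tcp_rot: [[-0.984, 0.181, -0.0], [0.181, 0.984, 0.0], [0.0, -0.0, -1.0]]
contact_force: [0.5, 0.7, -1.7]
width: 0.72
finger_force: 33.9
```

```bash
python3 go.py .558 .061 .31 -11.7
```

```text
clock 3.4 tcp [0.6096 0.336  0.2785] head 79.6 F [ 0.5011  0.6996 -1.6944] w 0.72 ff 33.9
slide [  0.1  -27.98  -3.15] yaw 1.593
```

Emit:
apply_moves(
  slide=[
    [0,-3,-3],
    [0,-9,-3],
    [0,-15,-3],
    [0,-21,-3],
    [0.1,-27,-3],
  ],
  yaw=[0.18,0.36,0.54,0.72,0.9],
)

```text
clock: 4.03
tcp_pos: [0.5594, 0.0692, 0.3066]
tcp_rot: [[-0.465, 0.885, 0.0], [0.885, 0.465, -0.0], [-0.0, 0.0, -1.0]]
contact_force: [0.7, -0.0, -0.7]
width: 0.722
finger_force: 33.9
```

```bash
python3 go.py .557 .061 .2 -11.7
```

```text
clock 4.03 tcp [0.5594 0.0692 0.3066] head 27.7 F [ 0.7383 -0.0392 -0.7234] w 0.722 ff 33.9
slide [-0.6  -0.6  10.66] yaw 0.688
```

Emit:
apply_moves(
  slide=[
    [-0.3,-0.3,1],
    [-0.6,-0.6,4],
    [-0.6,-0.6,8],
    [-0.6,-0.6,12.7],
    [-0.6,-0.6,16.7],
  ],
  yaw=[0.18,0.36,0.54,0.688,0.688],
)

```text
clock: 4.65
tcp_pos: [0.5572, 0.0627, 0.1381]
tcp_rot: [[0.199, 0.98, -0.0], [0.98, -0.199, 0.0], [-0.0, -0.0, -1.0]]
contact_force: [0.3, -0.3, -1.8]
width: 0.721
finger_force: 33.9
```

```bash
python3 go.py .557 .061 .085 -11.7; python3 -c "
from h import *
t=get_image('top')[160:250,200:300];s=get_image('scene')[140:250,220:340]
cv2.imwrite('pics/c2raw.png',get_image('top')[...,::-1])
a=cv2.resize(t,(666,600),interpolation=cv2.INTER_CUBIC);b=cv2.resize(s,(654,600),interpolation=cv2.INTER_CUBIC)
cv2.imwrite('pics/c2.png',cv2.resize(np.hstack([a,b])[...,::-1],(800,364)))"
```

```text
clock 4.65 tcp [0.5572 0.0627 0.1381] head -11.5 F [ 0.3003 -0.2995 -1.8082] w 0.721 ff 33.9
slide [-0.17  0.02  5.31] yaw 0.004
```

View pics/c2.png

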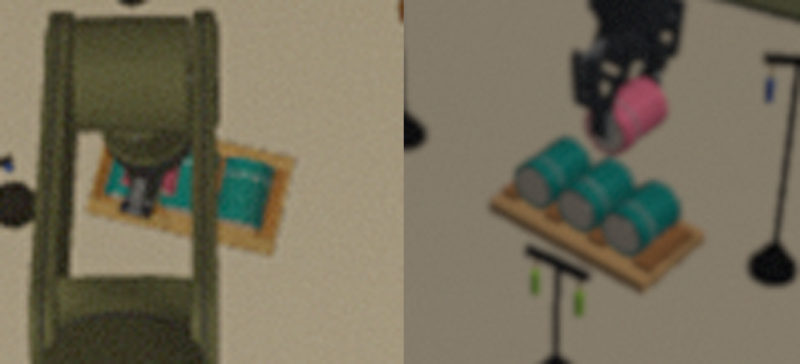

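The scene crop shows the pink tin (640,110) held above the hollow and nearly parallel to the teal tins. It may sit a little to +y of the fingers, so I'll measure that.

```bash
cat > held.py <<'E'
# image outline of a tin (pixels along/across its projected axis) against where it should lie
from h import *
def cyl(c,hd,n=48):
    a=np.array([np.cos(hd),np.sin(hd),0]);b=np.array([-a[1],a[0],0]);t=np.linspace(0,2*np.pi,n)
    return np.vstack([c+s*.031*a+.025*(np.cos(t)[:,None]*b+np.sin(t)[:,None]*np.array([0,0,1])) for s in(-1,1)]),a
def cmp(n,col,c,hd,im=None):
    im=get_image(n) if im is None else im
    pts,a=cyl(np.array(c),np.radians(hd)); q=proj(n,pts); o,e=proj(n,[c,np.array(c)+.02*a])
    u=(e-o)/np.linalg.norm(e-o); v=np.array([-u[1],u[0]])
    pv=(proj(n,[np.array(c)+.01*np.array([-a[1],a[0],0])])[0]-o)@v/10
    bs=[b for b in blobs(n,im,col,25) if np.linalg.norm(b[1]-o)<18]
    for b in bs:
        k=b[2]-o; l,r=k@u,k@v
        mid=np.abs(l)<6
        rr=cv2.minAreaRect(np.float32(b[2]))
        print(n,col,"along",l.min(),l.max(),"across",r.min(),r.max(),"midacross",r[mid].min() if mid.any() else None,r[mid].max() if mid.any() else None,"px/mm across",pv,"u",u,"area",b[0])
    l,r=(q-o)@u,(q-o)@v; print("   pred along",l.min(),l.max(),"across",r.min(),r.max())
E
python3 -c "
from held import *
s=ctrl.observe();t=s['tcp_pos'];im=get_image('scene')
cmp('scene','pink',t+[0,0,.0112],-11.5,im)
cmp('scene','teal',[.5515,.0345,.04],-11.7,im)
for dy,nm in((54,'L'),(-54,'R')):
  c=np.array([.5515+.2028*dy*1e-3,.0345+.979*dy*1e-3,.04]); print(nm,c); cmp('scene','teal',c,-11.7,im)
"
```

```text
scene pink along -13.08001843815961 4.907640392254111 across -7.167584327821676 8.66318295575116 midacross -7.167584327821676 8.66318295575116 px/mm across -0.2599605430451241 u [-0.8091  0.5877] area 197.46875
   pred along -13.355636472505516 13.359337856867803 across -8.510072912262869 8.501073129582759
scene teal along -18.34610584439308 10.559107614151014 across -20.51077668185042 20.27532903929655 midacross -20.51077668185042 19.8731599066026 px/mm across -0.2535897932406106 u [-0.7958  0.6055] area 558.71875
   pred along -12.61983276774577 12.598910559842365 across -8.03394805140317 8.012687879482398
L [0.5625 0.0874 0.04  ]
scene teal along -11.835141791352621 16.54467758860458 across -6.513830097188863 34.56234717717024 midacross -6.513830097188863 33.81847888528307 px/mm across -0.26659814528790365 u [-0.7807  0.6249] area 558.71875
   pred along -12.870609981884211 12.85631778493335 across -8.201448185480299 8.195898733267498
R [ 0.5405 -0.0184  0.04  ]
scene teal along -25.246631854283088 4.370153695420437 across -33.66760286424251 6.825044174320634 midacross -20.16640061376537 6.825044174320634 px/mm across -0.24126676542601683 u [-0.8095  0.5871] area 558.71875
   pred along -12.368259140795013 12.357184149785866 across -7.872208353129432 7.862448922660928
```

Emit:
apply_moves(
  slide=[
    [0,0.1,3],
    [0,0.1,5],
    [0,0.1,6],
    [0,0.1,6.2],
    [0,0.1,6.2],
  ],
  yaw=[0,0,0,0,0],
)

```text
clock: 5.48
tcp_pos: [0.5599, 0.0627, 0.0785]
tcp_rot: [[0.198, 0.98, 0.002], [0.98, -0.198, 0.0], [0.0, 0.002, -1.0]]
contact_force: [0.4, 0.3, -1.8]
width: 0.717
finger_force: 34.1
```

Emit:
apply_moves(
  slide=[
    [0,0,0.15],
    [0,0,0.3],
    [0,0,0.3],
    [0,0,0.3],
  ],
  yaw=[0,0,0,0],
)

```text
clock: 5.98
tcp_pos: [0.5589, 0.0626, 0.0743]
tcp_rot: [[0.198, 0.98, -0.0], [0.98, -0.198, -0.0], [-0.0, -0.0, -1.0]]
contact_force: [-0.2, 0.6, -2.8]
width: 0.722
finger_force: 34.1
```

```bash
python3 -c "
from held import *
s=ctrl.observe();t=s['tcp_pos'];im=get_image('scene');print(t)
cmp('scene','pink',[.5585,.061,.082],-11.7,im)"
```

```text
[0.5589 0.0626 0.0743]
scene pink along -13.458918068282403 4.448180538149812 across -6.997865819458701 8.349680973345444 midacross -6.997865819458701 8.156786171309859 px/mm across -0.26033287786104836 u [-0.7969  0.6041] area 194.09375
   pred along -12.99018379171297 12.97389225652025 across -8.272282759806163 8.24787736603466
```

Emit:
apply_moves(
  slide=[
    [0,0,0.15],
    [0,0,0.3],
    [0,0,0.3],
    [0,0,0.3],
  ],
  yaw=[0,0,0,0],
)

```text
clock: 6.52
tcp_pos: [0.5591, 0.0621, 0.0724]
tcp_rot: [[0.198, 0.98, 0.001], [0.98, -0.198, -0.001], [-0.001, 0.001, -1.0]]
contact_force: [-1.6, -1.2, 7.6]
width: 0.717
finger_force: 35.2
```

Emit:
apply_moves(
  slide=[
    [0,0,0.1],
    [0,0,0.1],
    [0,0,0.1],
  ],
  yaw=[0,0,0],
)

```text
clock: 6.9
tcp_pos: [0.559, 0.0618, 0.0722]
tcp_rot: [[0.197, 0.98, 0.001], [0.98, -0.197, -0.001], [-0.001, 0.001, -1.0]]
contact_force: [-3.6, -2.7, 12.5]
width: 0.725
finger_force: 35.9
```

Emit:
apply_moves(
  slide=[
    [0,0,-0.1],
    [0,0,-0.1],
  ],
  yaw=[0,0],
)

```text
clock: 7.15
tcp_pos: [0.5591, 0.0622, 0.0724]
tcp_rot: [[0.198, 0.98, 0.001], [0.98, -0.198, -0.001], [-0.0, 0.001, -1.0]]
contact_force: [-3.4, -2.5, 8.2]
width: 0.722
finger_force: 35.2
```

Emit:
apply_moves(
  slide=[
    [0,0,0],
    [0,0,0],
    [0,0,0],
    [0,0,0],
  ],
  yaw=[0,0,0,0],
  claw=100,
)

```text
clock: 7.65
tcp_pos: [0.5589, 0.0627, 0.0711]
tcp_rot: [[0.198, 0.98, -0.0], [0.98, -0.198, 0.0], [-0.0, -0.0, -1.0]]
contact_force: [-0.1, 0.2, -0.2]
width: 0.997
finger_force: 0.0
```

Emit:
apply_moves(
  slide=[
    [0,0,-2],
    [0,0,-7],
    [0,0,-12],
    [0,0,-18],
    [0,0,-24],
  ],
  yaw=[0,0,0,0,0],
)

```text
clock: 8.28
tcp_pos: [0.5585, 0.0627, 0.313]
tcp_rot: [[0.198, 0.98, -0.0], [0.98, -0.198, 0.0], [-0.0, -0.0, -1.0]]
contact_force: [0.2, -0.1, 0.1]
width: 1.002
finger_force: 0.0
```

```bash
python3 go.py .6105 -.338 .31 -73.3; python3 -c "
from held import *
im=get_image('scene')
cmp('scene','pink',[.5585,.061,.082],-11.7,im)
s=im[140:250,220:340]
cv2.imwrite('pics/c3.png',cv2.resize(s,(600,550),interpolation=cv2.INTER_CUBIC)[...,::-1])"
```

```text
clock 8.28 tcp [0.5585 0.0627 0.313 ] head -11.4 F [ 0.2182 -0.1484  0.1275] w 1.002 ff 0.0
slide [-38.25  13.02   0.3 ] yaw 1.08
scene pink along -11.543976276266992 5.3479152906473875 across -6.997865819458701 7.253219118975812 midacross -6.997865819458701 7.253219118975812 px/mm across -0.26033287786104836 u [-0.7969  0.6041] area 194.4375
   pred along -12.99018379171297 12.97389225652025 across -8.272282759806163 8.24787736603466
```

View pics/c3.png

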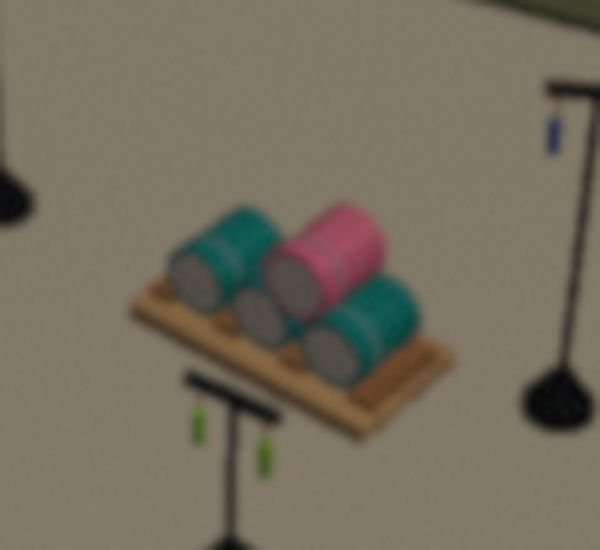

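The pink tin sits in the left hollow at crop (325,262), with ends flush and the teal row undisturbed. Next is the right pink tin.

Emit:
apply_moves(
  slide=[
    [-5.4,1.8,0],
    [-10.9,3.7,0],
    [-16.4,5.6,0],
    [-21.9,7.4,0],
    [-27.4,9.3,0],
  ],
  yaw=[0.18,0.36,0.54,0.72,0.9],
)

```text
clock: 8.95
tcp_pos: [0.5959, -0.2261, 0.3109]
tcp_rot: [[0.893, 0.449, -0.0], [0.449, -0.893, 0.0], [0.0, -0.0, -1.0]]
contact_force: [0.8, -0.7, -0.5]
width: 1.002
finger_force: 0.0
```

```bash
python3 go.py .6105 -.338 .15 -73.3
```

```text
clock 8.95 tcp [ 0.5959 -0.2261  0.3109] head -63.3 F [ 0.7899 -0.7133 -0.5427] w 1.002 ff 0.0
slide [-3.73 10.66 16.09] yaw 0.174
```

Emit:
apply_moves(
  slide=[
    [-1.9,5.5,0],
    [-3.73,10.66,2],
    [-3.73,10.66,8],
    [-3.73,10.66,14],
    [-3.73,10.66,20],
  ],
  yaw=[0.09,0.174,0.174,0.174,0.174],
)

```text
clock: 9.57
tcp_pos: [0.6109, -0.3365, 0.1091]
tcp_rot: [[0.956, 0.293, 0.0], [0.293, -0.956, -0.0], [0.0, 0.0, -1.0]]
contact_force: [0.1, -0.1, -0.3]
width: 0.995
finger_force: 0.0
```

```bash
python3 go.py .6105 -.338 .01 -73.3; python3 -c "
from h import *
s=get_image('scene')[100:230,90:250];print(blobs('scene',get_image('scene'),'pink')[-1][:2])
cv2.imwrite('pics/c4.png',cv2.resize(s,(640,520),interpolation=cv2.INTER_CUBIC)[...,::-1])"
```

```text
clock 9.57 tcp [ 0.6109 -0.3365  0.1091] head -73.0 F [ 0.0558 -0.123  -0.2539] w 0.995 ff 0.0
slide [-0.08  0.13  9.91] yaw 0.006
(176.75, array([172.078 , 178.1127]))
```

View pics/c4.png

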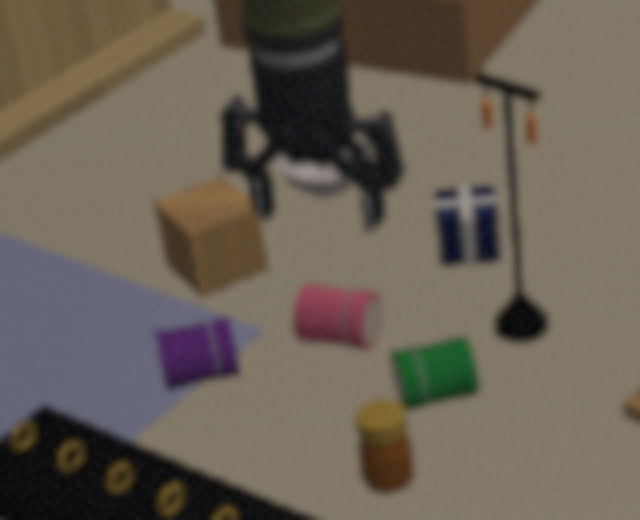

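The gripper is squarely above the right pink tin (crop (338,315)), clear of the cube, the purple tin and the green tin.

Emit:
apply_moves(
  slide=[
    [-0.05,0.1,4.5],
    [-0.05,0.1,8.5],
    [-0.05,0.1,9.7],
    [-0.05,0.1,9.7],
  ],
  yaw=[0,0,0,0],
)

```text
clock: 10.18
tcp_pos: [0.6117, -0.3377, 0.0154]
tcp_rot: [[0.956, 0.294, 0.001], [0.294, -0.956, -0.001], [0.001, 0.001, -1.0]]
contact_force: [0.6, 0.0, 0.1]
width: 0.999
finger_force: 0.0
```

Emit:
apply_moves(
  slide=[
    [0,0,0],
    [0,0,0],
    [0,0,0],
    [0,0,0],
    [0,0,0],
  ],
  yaw=[0,0,0,0,0],
  claw=50,
)

```text
clock: 10.8
tcp_pos: [0.6125, -0.3379, 0.017]
tcp_rot: [[0.956, 0.293, 0.004], [0.293, -0.956, -0.002], [0.003, 0.003, -1.0]]
contact_force: [-0.6, 0.9, 6.7]
width: 0.72
finger_force: 33.1
```

Emit:
apply_moves(
  slide=[
    [0,0,-3],
    [0,0,-8.5],
    [0,0,-14.5],
    [0,0,-20.5],
    [0,0,-26.5],
  ],
  yaw=[0,0,0,0,0],
)

```text
clock: 11.42
tcp_pos: [0.6106, -0.3373, 0.2821]
tcp_rot: [[0.956, 0.293, 0.001], [0.293, -0.956, -0.001], [0.001, 0.001, -1.0]]
contact_force: [-0.3, -0.8, -1.7]
width: 0.722
finger_force: 33.8
```

```bash
python3 go.py .548 .0085 .31 -11.7
```

```text
clock 11.43 tcp [ 0.6106 -0.3373  0.2821] head -72.9 F [-0.2584 -0.8184 -1.6792] w 0.722 ff 33.8
slide [  4.16 -34.89  -2.83] yaw -1.069
```

Emit:
apply_moves(
  slide=[
    [0.4,-3.5,-2.8],
    [1.1,-9.3,-2.8],
    [1.8,-15.1,-2.8],
    [2.5,-20.9,-2.8],
    [3.2,-26.7,-2.8],
  ],
  yaw=[-0.18,-0.36,-0.54,-0.72,-0.9],
)

```text
clock: 12.05
tcp_pos: [0.5625, -0.0711, 0.3081]
tcp_rot: [[0.359, 0.933, 0.002], [0.933, -0.359, -0.0], [0.0, 0.002, -1.0]]
contact_force: [0.0, 0.4, -1.9]
width: 0.719
finger_force: 33.9
```

```bash
python3 go.py .5475 .007 .15 -11.7
```

```text
clock 12.05 tcp [ 0.5625 -0.0711  0.3081] head -21.1 F [ 0.0154  0.4111 -1.9281] w 0.719 ff 33.9
slide [ 6.74 -4.23 15.8 ] yaw -0.163
```

Emit:
apply_moves(
  slide=[
    [3.4,-2.1,0],
    [6.74,-4.2,2],
    [6.74,-4.2,7],
    [6.74,-4.2,12],
    [6.74,-4.2,15.8],
  ],
  yaw=[-0.08,-0.163,-0.163,-0.163,-0.163],
)

```text
clock: 12.68
tcp_pos: [0.5478, 0.0056, 0.1482]
tcp_rot: [[0.208, 0.978, -0.0], [0.978, -0.208, -0.0], [-0.0, -0.0, -1.0]]
contact_force: [0.1, -0.4, -1.6]
width: 0.721
finger_force: 33.9
```

```bash
python3 go.py .5475 .0075 .08 -11.7; python3 -c "
from held import *
s=ctrl.observe();t=s['tcp_pos'];im=get_image('scene')
cmp('scene','pink',t+[0,0,.0085],-11.7,im)
cv2.imwrite('pics/c5.png',cv2.resize(im[120:240,210:340],(650,600),interpolation=cv2.INTER_CUBIC)[...,::-1])"
```

```text
clock 12.68 tcp [0.5478 0.0056 0.1482] head -12.0 F [ 0.11   -0.3821 -1.6005] w 0.721 ff 33.9
slide [ 0.18 -0.07  6.82] yaw -0.005
scene pink along -12.708655468908566 5.392853394842049 across -6.335342560146998 8.593368286091621 midacross -6.335342560146998 8.593368286091621 px/mm across -0.2448393968570266 u [-0.8279  0.5609] area 186.03125
   pred along -13.141011562095079 13.130347589420168 across -8.347553771810762 8.362649009704889
```

View pics/c5.png

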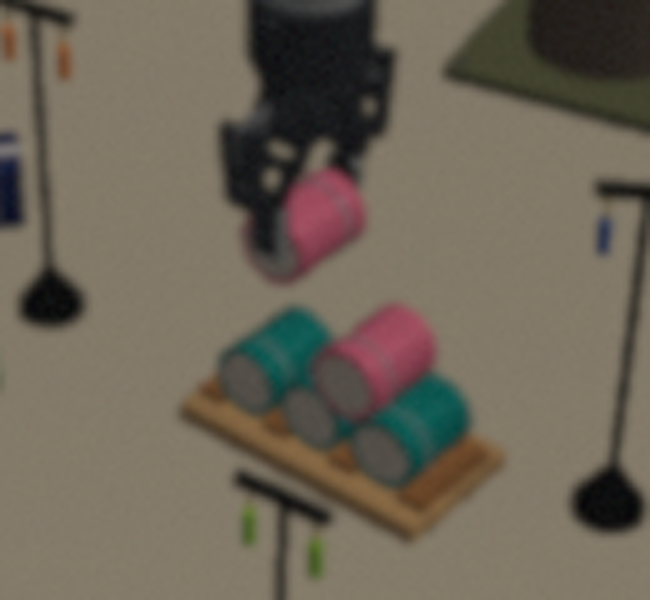

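Held pink tin at crop (310,225), parallel to the row and over the right hollow, with the left pink tin steady at (375,360). Lowering.

Emit:
apply_moves(
  slide=[
    [0.3,-0.2,3],
    [0.3,-0.2,5.5],
    [0.3,-0.2,6.5],
    [0.3,-0.2,6.8],
    [0.3,-0.2,6.8],
  ],
  yaw=[0,0,0,0,0],
)

```text
clock: 13.35
tcp_pos: [0.5482, 0.0086, 0.0823]
tcp_rot: [[0.209, 0.978, 0.002], [0.978, -0.209, -0.0], [0.0, 0.002, -1.0]]
contact_force: [-0.4, -0.0, -1.4]
width: 0.721
finger_force: 33.9
```

Emit:
apply_moves(
  slide=[
    [0,0,0.15],
    [0,0,0.3],
    [0,0,0.3],
    [0,0,0.3],
  ],
  yaw=[0,0,0,0],
)

```text
clock: 13.85
tcp_pos: [0.5473, 0.0087, 0.0784]
tcp_rot: [[0.208, 0.978, 0.0], [0.978, -0.208, 0.0], [0.0, 0.0, -1.0]]
contact_force: [0.0, 0.2, -1.4]
width: 0.72
finger_force: 33.9
```

Emit:
apply_moves(
  slide=[
    [0,0,0.1],
    [0,0,0.2],
    [0,0,0.2],
    [0,0,0.2],
  ],
  yaw=[0,0,0,0],
)

```text
clock: 14.35
tcp_pos: [0.5474, 0.0087, 0.0763]
tcp_rot: [[0.208, 0.978, -0.0], [0.978, -0.208, -0.0], [-0.0, -0.0, -1.0]]
contact_force: [-0.7, 0.3, -1.3]
width: 0.719
finger_force: 33.9
```

Emit:
apply_moves(
  slide=[
    [0,0,0.1],
    [0,0,0.15],
    [0,0,0.15],
  ],
  yaw=[0,0,0],
)

```text
clock: 14.72
tcp_pos: [0.5473, 0.0087, 0.0748]
tcp_rot: [[0.208, 0.978, -0.0], [0.978, -0.208, 0.0], [0.0, -0.0, -1.0]]
contact_force: [0.7, -0.1, -1.3]
width: 0.721
finger_force: 34.1
```

Emit:
apply_moves(
  slide=[
    [0,0,0.1],
    [0,0,0.15],
    [0,0,0.15],
  ],
  yaw=[0,0,0],
)

```text
clock: 15.1
tcp_pos: [0.5476, 0.0093, 0.0744]
tcp_rot: [[0.209, 0.978, 0.001], [0.978, -0.209, 0.001], [0.001, 0.001, -1.0]]
contact_force: [-1.7, 0.8, 6.8]
width: 0.717
finger_force: 35.1
```

Emit:
apply_moves(
  slide=[
    [0,0,0.03],
    [0,0,0.03],
    [0,0,0.03],
    [0,0,0.03],
  ],
  yaw=[0,0,0,0],
  claw=100,
)

```text
clock: 15.6
tcp_pos: [0.5473, 0.0086, 0.0728]
tcp_rot: [[0.208, 0.978, -0.0], [0.978, -0.208, -0.0], [-0.0, -0.0, -1.0]]
contact_force: [-0.1, 0.5, 0.3]
width: 1.001
finger_force: 0.0
```

Emit:
apply_moves(
  slide=[
    [0,0,-2],
    [0,0,-7],
    [0,0,-12],
    [0,0,-18],
    [0,0,-24],
  ],
  yaw=[0,0,0,0,0],
)

```text
clock: 16.23
tcp_pos: [0.5469, 0.0087, 0.3147]
tcp_rot: [[0.209, 0.978, -0.0], [0.978, -0.209, -0.0], [-0.0, -0.0, -1.0]]
contact_force: [1.6, 0.3, -0.3]
width: 0.998
finger_force: 0.0
```

```bash
python3 go.py .46 .331 .31 86.5; python3 -c "
from held import *
im=get_image('scene')
print([(b[0],b[1]) for b in blobs('scene',im,'pink')])
cv2.imwrite('pics/c6.png',cv2.resize(im[140:240,220:340],(720,600),interpolation=cv2.INTER_CUBIC)[...,::-1])"
```

```text
clock 16.23 tcp [0.5469 0.0087 0.3147] head -12.0 F [ 1.6068  0.2937 -0.3358] w 0.998 ff 0.0
slide [ 29.71 -15.22   0.47] yaw -1.72
[(397.09375, array([280.7429, 186.2535]))]
```

View pics/c6.png

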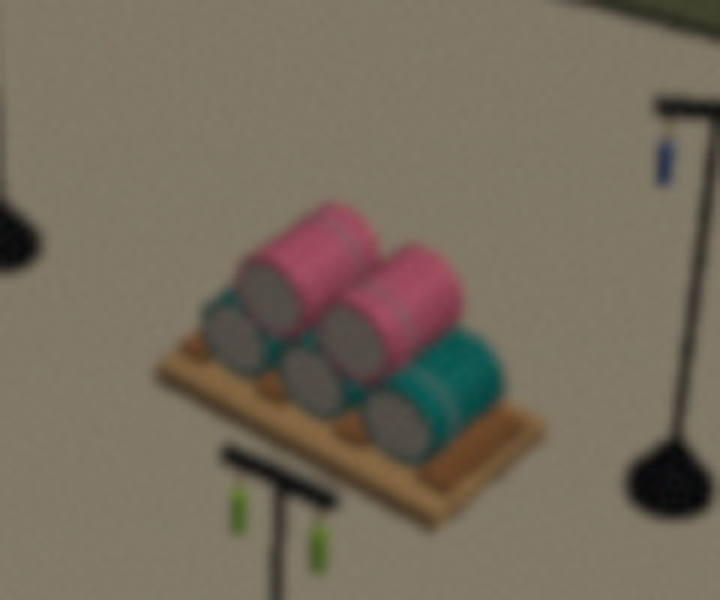

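Both pink tins are saddled side by side and flush, at crop (305,270) and (390,310), with the teal tins undisturbed. Now the gold tin.

Emit:
apply_moves(
  slide=[
    [5,-2.5,0],
    [10,-5.1,0],
    [15,-7.6,0],
    [20,-10.2,0],
    [25,-12.7,0],
  ],
  yaw=[-0.18,-0.36,-0.54,-0.72,-0.9],
)

```text
clock: 16.9
tcp_pos: [0.4745, 0.2812, 0.3128]
tcp_rot: [[-0.641, 0.768, 0.0], [0.768, 0.641, -0.0], [-0.0, 0.0, -1.0]]
contact_force: [1.0, 0.3, 0.3]
width: 1.003
finger_force: 0.0
```

```bash
python3 go.py .46 .331 .2 86.5
```

```text
clock 16.9 tcp [0.4745 0.2812 0.3128] head 39.9 F [0.9849 0.2644 0.2675] w 1.003 ff 0.0
slide [ 4.75  2.07 11.28] yaw -0.814
```

Emit:
apply_moves(
  slide=[
    [2.4,1,0],
    [4.75,2.07,2],
    [4.75,2.07,6],
    [4.75,2.07,11],
    [4.75,2.07,16],
  ],
  yaw=[-0.18,-0.36,-0.54,-0.7,-0.814],
)

```text
clock: 17.52
tcp_pos: [0.4609, 0.3297, 0.1516]
tcp_rot: [[-0.998, 0.062, 0.001], [0.062, 0.998, 0.0], [-0.001, 0.0, -1.0]]
contact_force: [0.9, 1.5, -0.5]
width: 1.002
finger_force: 0.0
```

```bash
python3 go.py .46 .331 .015 86.5; python3 -c "
from h import *
s=get_image('scene')
cv2.imwrite('pics/c7.png',cv2.resize(s[130:260,310:470],(738,600),interpolation=cv2.INTER_CUBIC)[...,::-1])"
```

```text
clock 17.52 tcp [0.4609 0.3297 0.1516] head 86.4 F [ 0.9274  1.4957 -0.5014] w 1.002 ff 0.0
slide [ 0.11  0.12 13.66] yaw -0.001
```

View pics/c7.png

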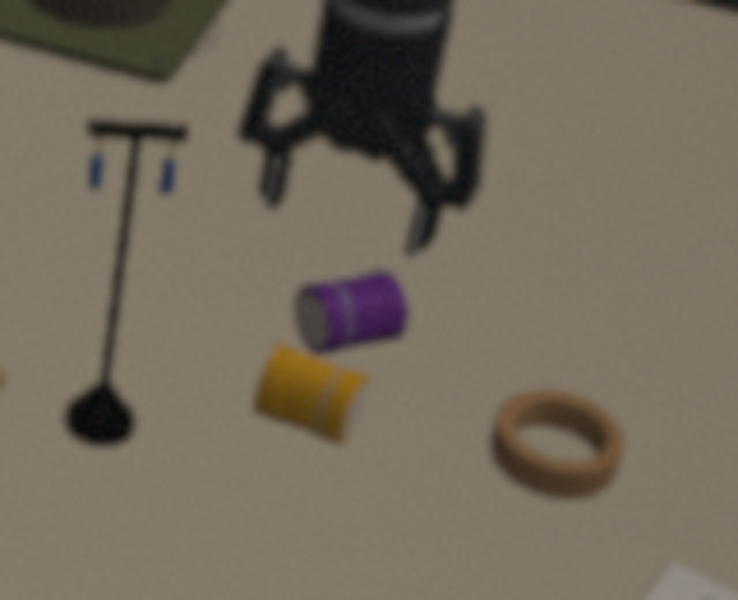

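The gripper is aligned over the gold tin (crop (312,395)), with the fingers clear of the purple tin and the stand.

Emit:
apply_moves(
  slide=[
    [0.05,0.1,5],
    [0.05,0.1,10],
    [0.05,0.1,13],
    [0.05,0.1,13.6],
    [0.05,0.1,13.6],
  ],
  yaw=[0,0,0,0,0],
)

```text
clock: 18.2
tcp_pos: [0.4612, 0.3309, 0.0177]
tcp_rot: [[-0.998, 0.067, 0.001], [0.067, 0.998, 0.0], [-0.001, 0.0, -1.0]]
contact_force: [1.5, 0.5, -0.1]
width: 0.999
finger_force: 0.0
```

Emit:
apply_moves(
  slide=[
    [0,0,0],
    [0,0,0],
    [0,0,0],
    [0,0,0],
    [0,0,0],
  ],
  yaw=[0,0,0,0,0],
  claw=50,
)

```text
clock: 18.82
tcp_pos: [0.462, 0.3315, 0.0189]
tcp_rot: [[-0.998, 0.067, 0.004], [0.067, 0.998, 0.002], [-0.003, 0.002, -1.0]]
contact_force: [0.7, 0.1, 7.4]
width: 0.721
finger_force: 33.2
```

Emit:
apply_moves(
  slide=[
    [0,0,-3],
    [0,0,-8.5],
    [0,0,-14.5],
    [0,0,-20.5],
    [0,0,-26.5],
  ],
  yaw=[0,0,0,0,0],
)

```text
clock: 19.45
tcp_pos: [0.4598, 0.3301, 0.2842]
tcp_rot: [[-0.998, 0.067, 0.0], [0.067, 0.998, 0.0], [-0.0, 0.0, -1.0]]
contact_force: [0.2, 1.1, -2.1]
width: 0.717
finger_force: 34.2
```

```bash
python3 go.py .553 .036 .31 -11.8
```

```text
clock 19.45 tcp [0.4598 0.3301 0.2842] head 86.2 F [ 0.2359  1.0601 -2.0668] w 0.717 ff 34.2
slide [-11.26 -28.72  -2.58] yaw 1.71
```

Emit:
apply_moves(
  slide=[
    [-1,-2.5,-3.6],
    [-3.2,-8,-3.6],
    [-5.3,-13.6,-3.6],
    [-7.5,-19.2,-3.6],
    [-9.6,-24.8,-3.6],
  ],
  yaw=[0.18,0.36,0.54,0.72,0.9],
)

```text
clock: 20.08
tcp_pos: [0.5395, 0.0749, 0.3182]
tcp_rot: [[-0.563, 0.826, 0.0], [0.826, 0.563, 0.0], [-0.0, 0.0, -1.0]]
contact_force: [0.8, 1.3, -2.1]
width: 0.727
finger_force: 34.2
```

```bash
python3 go.py .553 .036 .17 -11.8
```

```text
clock 20.07 tcp [0.5395 0.0749 0.3182] head 34.3 F [ 0.7912  1.2503 -2.0994] w 0.727 ff 34.2
slide [-3.97 -1.07 14.82] yaw 0.804
```

Emit:
apply_moves(
  slide=[
    [-2,-0.5,0],
    [-3.97,-1.07,2],
    [-3.97,-1.07,6],
    [-3.97,-1.07,10.5],
    [-3.97,-1.07,14.8],
  ],
  yaw=[0.18,0.36,0.54,0.7,0.804],
)

```text
clock: 20.7
tcp_pos: [0.5529, 0.0377, 0.169]
tcp_rot: [[0.203, 0.979, 0.0], [0.979, -0.203, -0.0], [-0.0, 0.0, -1.0]]
contact_force: [0.5, -0.2, -1.9]
width: 0.722
finger_force: 34.2
```

```bash
python3 go.py .553 .036 .125 -11.8; python3 -c "
from held import *
s=ctrl.observe();t=s['tcp_pos'];im=get_image('scene')
cmp('scene','gold',t+[0,0,.006],-11.8,im)
cv2.imwrite('pics/c8.png',cv2.resize(im[120:240,210:340],(650,600),interpolation=cv2.INTER_CUBIC)[...,::-1])"
```

```text
clock 20.7 tcp [0.5529 0.0377 0.169 ] head -11.7 F [ 0.5175 -0.1735 -1.9119] w 0.722 ff 34.2
slide [-0.17  0.05  4.4 ] yaw 0.002
scene gold along -13.694026517943348 6.292578752556331 across -8.544284150167858 8.3812919694034 midacross -8.544284150167858 8.3812919694034 px/mm across -0.2521145782924464 u [-0.8248  0.5654] area 246.84375
   pred along -13.402822230198886 13.398406373218329 across -8.522558108641931 8.532466809414883
```

View pics/c8.png

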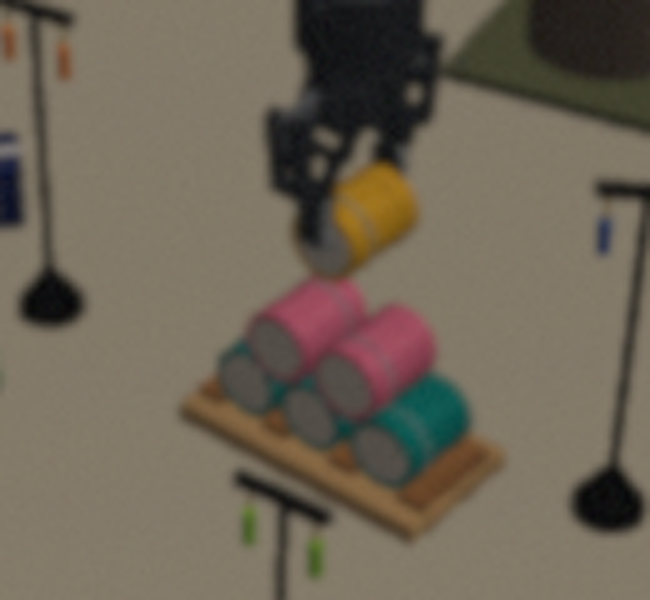

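The gold tin is level and centred between the fingers (crop (370,215)), above the hollow between the pink tins. Lowering.

Emit:
apply_moves(
  slide=[
    [-0.2,0,2],
    [-0.2,0,3.4],
    [-0.2,0,4.2],
    [-0.2,0,4.4],
    [-0.2,0,4.4],
  ],
  yaw=[0,0,0,0,0],
)

```text
clock: 21.38
tcp_pos: [0.5535, 0.036, 0.1266]
tcp_rot: [[0.198, 0.98, 0.001], [0.98, -0.198, -0.0], [0.0, 0.001, -1.0]]
contact_force: [-0.6, 0.3, -2.1]
width: 0.723
finger_force: 34.3
```

Emit:
apply_moves(
  slide=[
    [0,0,0.15],
    [0,0,0.3],
    [0,0,0.3],
    [0,0,0.3],
  ],
  yaw=[0,0,0,0],
)

```text
clock: 21.88
tcp_pos: [0.5531, 0.036, 0.1231]
tcp_rot: [[0.199, 0.98, 0.0], [0.98, -0.199, -0.0], [0.0, 0.0, -1.0]]
contact_force: [-0.2, 1.0, -1.4]
width: 0.72
finger_force: 34.3
```

Emit:
apply_moves(
  slide=[
    [0,0,0.1],
    [0,0,0.2],
    [0,0,0.2],
    [0,0,0.2],
  ],
  yaw=[0,0,0,0],
)

```text
clock: 22.38
tcp_pos: [0.5531, 0.036, 0.121]
tcp_rot: [[0.199, 0.98, -0.0], [0.98, -0.199, -0.0], [-0.0, -0.0, -1.0]]
contact_force: [-0.4, 0.7, -2.6]
width: 0.72
finger_force: 34.3
```

Emit:
apply_moves(
  slide=[
    [0,0,0.05],
    [0,0,0.1],
    [0,0,0.1],
  ],
  yaw=[0,0,0],
)

```text
clock: 22.75
tcp_pos: [0.5532, 0.0359, 0.1202]
tcp_rot: [[0.199, 0.98, 0.0], [0.98, -0.199, -0.0], [0.0, 0.0, -1.0]]
contact_force: [-0.1, -0.0, 0.6]
width: 0.718
finger_force: 34.6
```

Emit:
apply_moves(
  slide=[
    [0,0,0.05],
    [0,0,0.1],
    [0,0,0.1],
  ],
  yaw=[0,0,0],
)

```text
clock: 23.12
tcp_pos: [0.5534, 0.0358, 0.1199]
tcp_rot: [[0.199, 0.98, 0.001], [0.98, -0.199, -0.0], [0.0, 0.001, -1.0]]
contact_force: [-2.6, -1.0, 5.6]
width: 0.72
finger_force: 35.3
```

Emit:
apply_moves(
  slide=[
    [0,0,0],
    [0,0,0],
    [0,0,0],
    [0,0,0],
  ],
  yaw=[0,0,0,0],
  claw=100,
)

```text
clock: 23.62
tcp_pos: [0.5531, 0.036, 0.1188]
tcp_rot: [[0.199, 0.98, -0.0], [0.98, -0.199, 0.0], [-0.0, -0.0, -1.0]]
contact_force: [0.1, 0.1, 0.3]
width: 0.998
finger_force: 0.0
```

Emit:
apply_moves(
  slide=[
    [0,0,-2],
    [0,0,-7],
    [0,0,-12],
    [0,0,-18],
    [0,0,-18],
  ],
  yaw=[0,0,0,0,0],
)

```text
clock: 24.25
tcp_pos: [0.5565, 0.036, 0.3049]
tcp_rot: [[0.199, 0.98, 0.012], [0.98, -0.199, -0.0], [0.002, 0.012, -1.0]]
contact_force: [0.4, 0.3, 0.3]
width: 0.998
finger_force: 0.0
```

```bash
python3 -c "
from held import *
im=get_image('scene')
cmp('scene','gold',[.553,.0345,.124],-11.8,im)
cv2.imwrite('pics/c9.png',cv2.resize(im[120:240,210:340],(650,600),interpolation=cv2.INTER_CUBIC)[...,::-1])"
```

```text
scene gold along -12.625932237618729 7.2006667116477105 across -7.3593926709641 8.207056423954509 midacross -7.078821550994941 8.207056423954509 px/mm across -0.25280295728600255 u [-0.8143  0.5805] area 239.84375
   pred along -13.088235127102259 13.088198372089463 across -8.333818434684535 8.32893126115775
```

View pics/c9.png

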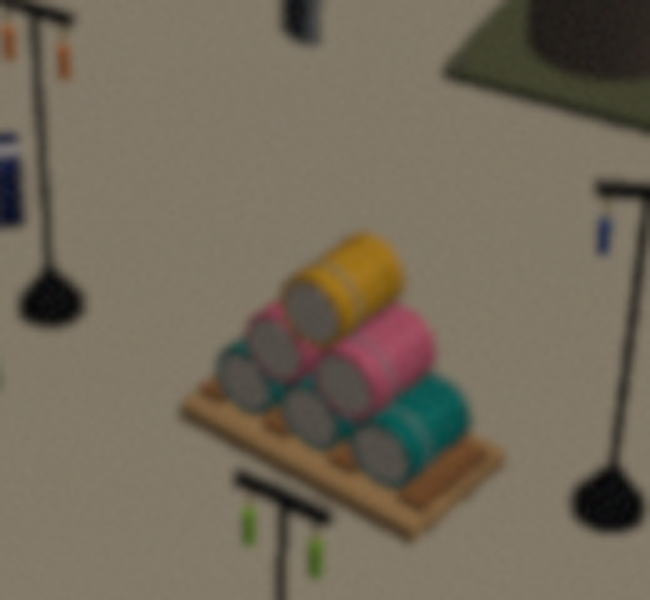

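The gold tin rests on the two pink ones at crop (343,290). All ends are flush, the stands are upright and the gripper is clear, so I'm handing in.

```bash
python3 -c "
from station import ctrl
print(ctrl.finish_job())"
```

```text
the job is handed in; nothing more can be done
None
```

The pyramid is built and handed in at about 24 s of the 70 s allowed: both pink tins sit in the teal hollows with the gold tin on top. The last picture shows the ends flush and the teal row and the stands in view undisturbed; the hand-in returned no verdict.

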